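Clamp a juice bottle, tighten its cap, release the ratchet

ROBOT

A 7-joint arm with a two-finger parallel gripper is mounted at the origin on the work surface. World frame = base frame: x ahead of the robot, y to its left, z up, the work surface at z = 0. Lengths are in m, angles in rad, forces in N, time in s.
With the tool pointing down it reaches from about 0.425 to 0.925 m from the base axis. Payload 6.8 kg.
Tool frame: the origin (TCP) lies on the front face of the gripper's body, between the roots of the fingers; the fingertips stand 73 mm ahead of it and the grasp point (between the pads) lies r.pinch_z ahead of it (r.pinch_z is the distance from the TCP to the grasp point, in m); z points along the fingers, y is the direction in which the jaws open and shut (so a half turn about z gives the same grasp; the last joint's range is limited). The gripper opens to 85 mm and grips with 20 to 120 N. Pads are 22 mm wide; open, the fingers measure 114 mm over their backs; the gripper's body (76 mm by 85 mm) begins 54 mm behind the grasp point. The pads swing forward as they close: fully open they stand 13 mm farther back than shut.
Start: joints at [1.043, 0.477, 0.022, 1.555, -0.011, 1.109, -0.083], TCP at [0.275, -0.616, 0.304] pointing down, gripper open.
Joint ranges: [-2.96, 2.96], [-0.34, 2.1], [-1.41, 1.46], [0.24, 2.44], [-1.37, 4.51], [0.17, 1.92], [-2.96, 2.96]. Speed limits (rad/s): [2.39, 2.39, 3.14, 3.14, 3.14, 3.14, 3.14].

INTERFACE

Orientations are given as a rotation vector (axis times angle).
In Python, from bench import readout, grab_frame, r, search_frame, masks_of, tip_of gives the robot as it stands.
- The arm moves only by the tool step_arm, never from a script. Its argument "commands" is a list of rows, each a list of 7 numbers: the shift along the tool's x, y, z as a fraction of full scale, then the turn, a rotation vector about the tool's x, y, z as a fraction of full scale, then the gripper's target within -1 to 1 (shut at 1, half-way at 0, fully open at -1). In form: [[tx, ty, tz, ax, ay, az, hand], ...]. A call has exactly 10 rows; each row is the pose to reach, as a shift and turn from the pose measured when the call began, along the tool's axes at that moment, turning the shorter way round; what a row does not reach only later rows make up. Full scale, the value 1, is 500 mm for a shift and 360 degrees for a turn. A row lasts 1/8 s, in which the tool goes at most 62.5 mm and 10.7 degrees, less where a joint would pass 70% of its speed; a pose out of reach is approached as far as the arm can. A call with a number of a shift or a turn outside -1 to 1 is refused whole. A call with a gripper value outside its range is refused whole. The fingers move at their own pace and stop on an object; "newtons" is the grip in N (left out, the last holds). Time passes only in rows, so rows that repeat a pose let the fingers close, or fill a call up. It gives the time, the measured TCP pose, the force and the opening at its end, in the units of the state.
- readout.get_obs(): the state, without advancing time (a new reading comes with each control period).
- grab_frame(name): name is "scene" or "top"; returns a dict with "img" (400x640x3 uint8, red, green, blue), "K" (3x3 intrinsics, pixels), "D" ([k1, k2, p1, p2, k3] as OpenCV has them; the pictures are not rectified), "world_to_cam" (4x4, takes a point from world to camera coordinates). Camera axes: x right, y down, z forward; pixel columns grow to the right and rows downward; lengths in m; the calibration is good to about 2 mm. A picture is of the moment at which its call begins. There is no depth.
- r.hand_in(): hands the job in, once; it reports no verdict.
Trained networks look in a picture, given as the dict that the camera call returned (one of the last four; its "shot" number tells which), for a name from the list of things; names that differ only in an ending like _2 or _b are one class to them, and where a whole thing is asked for, a point or a joint stands for the part that bears it (a point fixed in the world has none). Each returns a list of dicts, best first, with "p" (0 to 1); they miss things now and then, are a little off and sometimes report something else, mostly with a low value. They report only what shows in the picture. A call takes as long as a camera call. They do not tell look-alikes from the thing itself.
- search_frame(thing, picture): "extent" ([centre column, centre row, width, height] in pixels, round what is visible of it).
- masks_of(thing, picture): "pixels" (400x640 bool, what is visible of it) and "extent" ([centre column, centre row, width, height] in pixels, round what is visible of it).
- tip_of(thing, picture): "point" ([column, row] in pixels: a listed point, or the origin of a listed thing).
The state is a dict: "clock": time; "joints": joint angles; "qvel": joint speeds; "tau": joint torques, N m; "tcp_pos": TCP position; "orientation": TCP orientation; "contact_force": force on the tool from outside, world axes, zero at the start; "moment": the same for the moment, N m; "grip_width": finger opening in m.
Only numpy, scipy, OpenCV 4.12 (cv2) and the standard library are available. Lean on these libraries where they do the work, as an engineer would, in place of code of your own. Each camera call takes 0.05 s, during which the arm holds its last target. There are 200 camera calls.

TASK

Close the scissor handle of the bench clamp, click by click, until its ratchet holds the juice bottle firmly by itself without crushing it, then screw the black cap clockwise fully tight while the bottle is held so that it cannot turn. Finally press the handle sideways out of its plane (downwards) to free the ratchet, let the clamp open fully, and leave the bottle standing in its seat with the cap tight and everything else undisturbed.

Things in the scene. Friction and masses are not known exactly. Their poses are not given: they have to be found in the camera images.
- clamp: bench clamp like big locking scissors lying level on a fixed aluminium plate 250 x 170 x 12 mm. Origin: underside of the plate (bench height) below the pivot; x from the pivot to the jaws, -x along the handles (roughly towards the robot), y to the left of x, z up. Scissor plane 50 mm above the bench. Both handles are black and end in finger loops; only the +y one moves
- pivot (a point): top of the upright pivot bolt, 66 mm above the bench, on the clamp's origin axis. The ratchet strip joins the handles 70 mm behind it (clamp -x). The sideways push at point grip is about 0.75 to 1 times the pad's force on the bottle, plus 2 N for the opening spring, plus 1 to 3 N for the click. Let go between two teeth, the handle falls back to the last one passed
- fixed_grip (a point): top middle of the handle that cannot move (10 mm wide, 44 to 56 mm above the bench), 92 mm behind and 30 mm to the -y side of the pivot. Its half carries the rubber V stop on the +y side of the bottle
- seat (a point): on top of the plate (12 mm above the bench), where the bottle's axis stands when pushed into the V stop: 70 mm from the pivot along clamp x. The jaw presses the bottle along clamp +y into the V
- handle (a joint): angle (rad) of the moving half about the upright pivot: 0 fully open (a weak spring, about 2 N at the grip, pulls it there), grows as the moving handle is pushed towards the fixed one (clamp -y), stop at 0.35. Nine ratchet teeth hold it at about 0.035, 0.07, 0.105 ... 0.315; each catches once the handle is 0.007 beyond it
- grip (a point): middle of the top of the moving black handle, 97 mm from the pivot, 56 mm above the bench at rest. Here it is a straight bar 10 mm wide, 12 mm high, straight for 26 mm either way, with a loop 37 mm across at the free end. Between the two handles there are 60 mm of room when open, 30 mm when closed; the outer (+y) side is free
- shank (a joint): how far (rad) the moving handle is pressed down out of the scissor plane: 0 at rest, 0.12 at the stop (grip 9 mm lower, 14 N). The ratchet lets go at about 0.05 (4 mm, 8 to 10 N). A fingertip pressing on the handle drags on it by friction and keeps it from springing open: carry it outwards (clamp +y) while down, or it catches on another tooth as it comes up
- jaw_line (a point): fixed point on the clamp, 50 mm above the bench, where the sprung rubber pad of the moving jaw (24 x 8 x 30 mm, clamp -y side) touches the seated bottle. Spring 2 N per mm, 5 N more per click. It first loads the bottle at a handle angle between 0.03 and 0.23, which varies and shows only by feel or sight. Firm: 4 N or more on the bottle with the handle let go; over 19 N crushes it
- bottle: amber juice bottle, round body 58 mm across, shoulder at 84 mm above its foot, neck 32 mm across, 250 g; loose, standing on the plate at the clamp's V. Origin: centre of its foot; z up along its axis; its x starts out along the clamp's x
- cap_top (a point): centre of the top of the ribbed black cap on that bottle, 126 mm above the bottle's foot. The cap is 38 mm across and 24 mm high
- cap (a joint): turn of the cap (rad), growing clockwise seen from above: it starts somewhere from 0.3 to 0.7, turns with 0.08 N m, and comes up hard and tight at 1.40
- juice_a: bystander: capped juice bottle with paper label, 58 mm across, 126 mm tall; origin at its foot
- juice_b: bystander: another such bottle; origin at its foot
- meals_a: bystander: stack of three black meal trays with clear lids, 155 x 205 x 168 mm; origin under its centre
- meals_b: bystander: stack of two meal trays, 155 x 205 x 112 mm; origin under its centre
- meals_c: bystander: one meal tray, 155 x 205 x 56 mm; origin under its centre
There are look-alikes about, which are no part of the job. Leave any green or turquoise look-alike of the bottle alone.

How it is judged:
By the outcome, as a careful person would: the job done as asked, in the order asked, and still so for the second after the job is handed in, with the robot touching nothing.
It also fails if it takes over 67 s, if anything falls off the work surface, if the arm or the gripper's body presses on something with over 40 N, if the wrist force passes 120 N, or if a joint passes its speed limit or range.

## Working session

There is one attempt and no reset: what is moved stays moved. The work goes in short steps, Python scripts to look and compute and a tool call to move; the robot and the scene stay as the last step left them, time stands still between calls to the robot, and variables do not carry over. Pictures are saved under pics/ and viewed, about 8 in all and at most 12, crops included, and the job is handed in when it is done.

Besides the shell and the picture viewer there is one more tool, called after ">>>" as a command line: name --pt "numbers of a row" for each row, then --argument value for the rest. step_arm: Moves the arm, as the interface text tells. Its arguments: {"type":"object","properties":{"commands":{"type":"array"},"newtons":{"type":"number"}},"required":["commands"]}

```bash
ls; mkdir -p pics
cat > h.py <<'E'
import numpy as np, cv2
from scipy.spatial.transform import Rotation as R
from bench import readout, grab_frame, r, search_frame, masks_of, tip_of
def ray(f,uv):
    p=cv2.undistortPoints(np.array([[uv]],float),f["K"],np.array(f["D"],float))[0,0]
    T=np.array(f["world_to_cam"]);Rm=T[:3,:3];t=T[:3,3]
    return -Rm.T@t, Rm.T@np.array([p[0],p[1],1.])
def at_z(f,uv,z):
    c,d=ray(f,uv); return c+d*(z-c[2])/d[2]
def proj(f,P):
    T=np.array(f["world_to_cam"]);
    return cv2.projectPoints(np.array(P,float).reshape(-1,1,3),cv2.Rodrigues(T[:3,:3])[0],T[:3,3],f["K"],np.array(f["D"],float))[0][:,0]
def tri(a,b):
    (c1,d1),(c2,d2)=a,b
    A=np.stack([d1,-d2],1);s=np.linalg.lstsq(A,c2-c1,rcond=None)[0]
    p,q=c1+s[0]*d1,c2+s[1]*d2
    return (p+q)/2,np.linalg.norm(p-q)
E
python3 - <<'E'
from h import *
np.set_printoptions(precision=4,suppress=True)
o=readout.get_obs();print(o, r.pinch_z)
fs={n:grab_frame(n) for n in("scene","top")}
for n,f in fs.items():
    cv2.imwrite(f"pics/{n}0.png",f["img"][:,:,::-1]); print(n,"cam",ray(f,(320,200)))
Z=dict(pivot=.066,fixed_grip=.056,seat=.012,grip=.056,jaw_line=.05,cap_top=.138,bottle=.012,clamp=0,juice_a=0,meals_a=0)
for k,z in Z.items():
    for n,f in fs.items():
        print(k,n,[(np.round(d["p"],2),np.round(d["point"]),at_z(f,d["point"],z)[:2].round(4)) for d in tip_of(k,f)[:4]])
E
```

```text
pics
{'clock': 0.0, 'joints': array([ 1.0429,  0.4778,  0.0223,  1.5565, -0.0115,  1.1093, -0.0831]), 'qvel': array([-0.0007, -0.0002,  0.0016, -0.0013, -0.0023,  0.0017, -0.0005]), 'tau': array([ -0.0011, -59.6442,   1.6078, -28.1194,   0.0125,   0.0093,
        -0.    ]), 'tcp_pos': array([ 0.2749, -0.616 ,  0.3029]), 'orientation': array([-3.0709, -0.6543,  0.0008]), 'contact_force': array([ 0.1961,  0.7442, -0.623 ]), 'moment': array([ 0.0113,  0.0612, -0.0372]), 'grip_width': 0.08503455700240514} 0.0539
scene cam (array([1.0086, 0.5728, 1.0969]), array([-0.3281, -0.4561, -0.8274]))
top cam (array([ 0.3077, -0.0299,  1.4228]), array([ 0.2157, -0.0025, -0.9765]))
pivot scene [(np.float64(0.86), array([312., 175.]), array([ 0.5607, -0.0983]))]
pivot top [(np.float64(0.9), array([342., 218.]), array([ 0.5466, -0.1087])), (np.float64(0.18), array([378., 183.]), array([ 0.6704, -0.2308]))]
fixed_grip scene [(np.float64(0.69), array([323., 160.]), array([ 0.4861, -0.1429]))]
fixed_grip top [(np.float64(0.68), array([360., 238.]), array([ 0.4781, -0.1707]))]
seat scene [(np.float64(0.58
[... 2031 characters left out ...]
 top [(np.float64(0.77), array([292., 223.]), array([0.5365, 0.0647])), (np.float64(0.65), array([376., 183.]), array([ 0.6881, -0.2366])), (np.float64(0.52), array([179., 188.]), array([0.6627, 0.4791]))]
meals_a scene [(np.float64(0.72), array([340., 163.]), array([ 0.4136, -0.1285])), (np.float64(0.71), array([398., 338.]), array([0.6615, 0.4876])), (np.float64(0.68), array([249., 122.]), array([ 0.5958, -0.5203])), (np.float64(0.57), array([442., 277.]), array([0.4225, 0.4249]))]
meals_a top [(np.float64(0.84), array([192., 253.]), array([0.4263, 0.4146])), (np.float64(0.79), array([450., 206.]), array([ 0.604 , -0.5005])), (np.float64(0.6), array([177., 189.]), array([0.6592, 0.487 ]))]
```

Run:
```python
import cv2,numpy as np
a=cv2.imread("pics/scene0.png");b=cv2.imread("pics/top0.png")
A=cv2.resize(a[110:270,235:395],(600,600),interpolation=cv2.INTER_CUBIC)
cv2.imwrite("pics/full.png",np.hstack([cv2.resize(a,(400,250)),cv2.resize(b,(400,250))]))
B=cv2.resize(b[140:270,255:415],(800,650),interpolation=cv2.INTER_CUBIC)
cv2.imwrite("pics/c1.png",np.hstack([cv2.resize(A,(400,400)),cv2.resize(b[140:270,270:400],(400,400),interpolation=cv2.INTER_CUBIC)]))
```

```text
(no output)
```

View pics/top0.png

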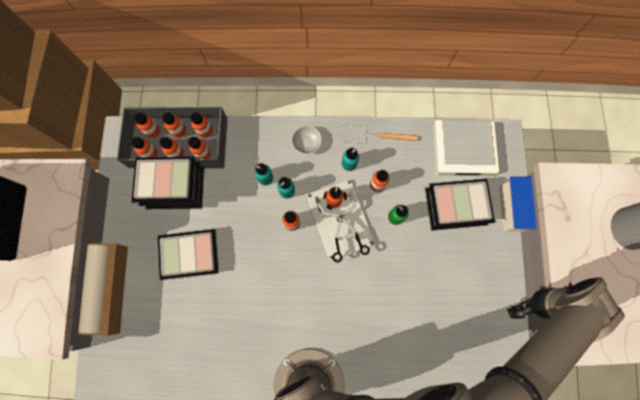

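View pics/c1.png

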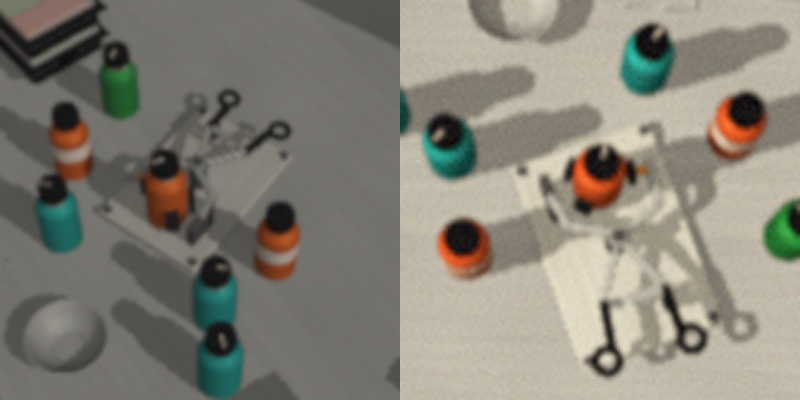

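```bash
cat > fit.py <<'E'
from h import *
from scipy.optimize import least_squares
np.set_printoptions(precision=4,suppress=True)
M=dict(pivot=(0,0,.066),fixed_grip=(-.092,-.030,.056),grip=(-.0884,.040,.056),seat=(.07,0,.012),jaw_line=(.07,-.029,.05),cap_top=(.07,0,.138),bottle=(.07,0,.012),clamp=(0,0,0))
x0=np.array([.55,-.105,.35])
def w(x,P):
    c,s=np.cos(x[2]),np.sin(x[2]);return np.array([x[0]+c*P[0]-s*P[1],x[1]+s*P[0]+c*P[1],P[2]])
obs=[]
for i in range(4):
  for n in("scene","top"):
    f=grab_frame(n)
    for k,P in M.items():
        c=[d for d in tip_of(k,f) if np.linalg.norm(d["point"]-proj(f,w(x0,P))[0])<9]
        if c: obs.append((n,k,P,f,np.array(c[0]["point"]),{"bottle":.5,"cap_top":.5}.get(k,1)))
res=lambda x:np.concatenate([(proj(f,w(x,P))[0]-uv)*g for n,k,P,f,uv,g in obs])
s=least_squares(res,x0,loss="soft_l1",x_scale=[.01,.01,.1]);print(s.x,s.cost,len(obs))
for n in("scene","top"):
  s1=least_squares(lambda x:np.concatenate([(proj(f,w(x,P))[0]-uv)*g for m,k,P,f,uv,g in obs if m==n]),x0,loss="soft_l1",x_scale=[.01,.01,.1]);print(n,s1.x)
  for k in M:
    e=[proj(f,w(s.x,P))[0]-uv for m,kk,P,f,uv,g in obs if m==n and kk==k]
    if e:print(n,k,len(e),np.mean(e,0),np.std(e,0))
f={n:grab_frame(n) for n in("scene","top")}
for k in("cap_top","bottle"):
  t=[[o[4] for o in obs if o[0]==n and o[1]==k] for n in f]
  if all(t): print(k,tri(*[ray(f[n],np.mean(v,0)) for n,v in zip(f,t)]))
# plate corners read from crop of top
for c in [(520,170),(655,127),(715,318),(580,362)]:
  print(at_z(f["top"],(270+(c[0]-400)*130/400,140+c[1]*130/400),.012)[:2])
E
python3 fit.py
```

```text
[ 0.554  -0.1037  0.3319] 99.95907444329497 62
scene [ 0.5566 -0.1039  0.3066]
scene pivot 4 [1.9326 0.0368] [0.5673 0.7693]
scene fixed_grip 4 [-1.9367 -1.0692] [1.13   1.0545]
scene grip 3 [0.6645 1.3546] [1.7327 1.2028]
scene seat 4 [0.9899 1.025 ] [1.2872 0.3775]
scene jaw_line 4 [-1.4848  0.3754] [1.0524 0.6819]
scene cap_top 4 [ 0.1296 -1.4331] [1.3491 0.3961]
scene bottle 4 [ 0.2149 -1.725 ] [0.9823 1.0392]
scene clamp 4 [ 2.6252 -2.842 ] [0.87   1.3046]
top [ 0.5518 -0.1034  0.3506]
top pivot 4 [ 0.4064 -2.27  ] [0.8544 1.2735]
top fixed_grip 4 [0.07   0.1934] [1.6694 1.359 ]
top grip 4 [-0.8168 -3.0557] [1.2738 0.4603]
top seat 4 [-0.5881  1.6962] [0.8496 1.1691]
top jaw_line 4 [ 1.8206 -0.0319] [0.7    1.5368]
top cap_top 4 [-1.1522  3.5233] [2.0573 1.0161]
top bottle 4 [0.5869 0.5462] [1.5215 1.1945]
top clamp 3 [-0.0328 -1.1345] [1.8785 0.3091]
cap_top (array([ 0.6276, -0.0805,  0.1387]), np.float64(0.01158469276724813))
bottle (array([ 0.6232, -0.0787,  0.0064]), np.float64(0.0007612585607670866))
[0.6363 0.0057]
[ 0.689  -0.1506]
[ 0.467  -0.2162]
[ 0.4165 -0.0643]
```

```bash
cat > ov.py <<'E'
from h import *
import sys
def w(x,P):
    c,s=np.cos(x[2]),np.sin(x[2]);return np.array([x[0]+c*P[0]-s*P[1],x[1]+s*P[0]+c*P[1],P[2]])
def circ(x,c,rr,z): return [w(x,(c[0]+rr*np.cos(a),c[1]+rr*np.sin(a),z)) for a in np.linspace(0,6.283,40)]
def over(x,name,th=0.0,ctr=(0.02,0,.03),half=45,S=8):
    out=[]
    for n in("scene","top"):
        f=grab_frame(n);u=np.round(proj(f,w(x,ctr))[0]).astype(int)
        im=f["img"][u[1]-half:u[1]+half,u[0]-half:u[0]+half,::-1]
        im=cv2.resize(im,None,fx=400/(2*half),fy=400/(2*half),interpolation=cv2.INTER_CUBIC);im=cv2.convertScaleAbs(im,alpha=1.3,beta=10);k=400/(2*half)
        def L(P,col):
            p=((proj(f,P)-(u-half)+.5)*k*8).astype(np.int32);cv2.polylines(im,[p.reshape(-1,1,2)],False,col,1,cv2.LINE_AA,3)
        L(circ(x,(.07,0),.019,.138),(255,255,0));L(circ(x,(.07,0),.029,.012),(255,0,255))
        L(circ(x,(0,0),.005,.066),(0,255,0))
        L([w(x,(-.092+d,-.030-d*-.3*1,.056)) for d in(-.026,.026)],(0,255,255))
        a=np.arctan2(.040,-.0884)-th
        L([w(x,((.097+d)*np.cos(a),(.097+d)*np.sin(a),.056)) for d in(-.026,.026)],(0,255,255))
        L([w(x,P) for P in((-.125,-.085,.012),(.125,-.085,.012),(.125,.085,.012),(-.125,.085,.012),(-.125,-.085,.012))],(255,255,255))
        out.append(im)
    cv2.imwrite(name,np.hstack(out))
if __name__=="__main__": over([float(v) for v in sys.argv[2:5]],sys.argv[1],*[float(v) for v in sys.argv[5:6]])
E
python3 ov.py pics/o1.png .5545 -.104 .32
```

```text
(no output)
```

View pics/o1.png

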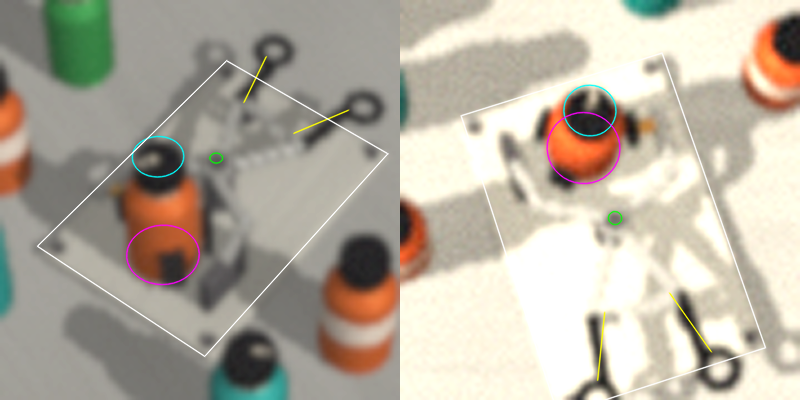

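```bash
cat > g.py <<'E'
from h import *
import sys
C=[.554,-.104,.317]
def w(P):
    c,s=np.cos(C[2]),np.sin(C[2]);return np.array([C[0]+c*P[0]-s*P[1],C[1]+s*P[0]+c*P[1],P[2]])
def inv(p):
    c,s=np.cos(C[2]),np.sin(C[2]);d=np.array(p)-[C[0],C[1],0];return np.array([c*d[0]+s*d[1],-s*d[0]+c*d[1],d[2]])
def go(tcp,yaw):
    """tcp world, yaw of tool x, tool z down -> command fractions"""
    o=readout.get_obs();Rc=R.from_rotvec(o["orientation"])
    Rt=R.from_euler("z",yaw)*R.from_rotvec([np.pi,0,0])
    return np.r_[Rc.inv().apply(np.array(tcp)-o["tcp_pos"])/.5,(Rc.inv()*Rt).as_rotvec()/(2*np.pi)].round(4)
def st():
    o=readout.get_obs();X=R.from_rotvec(o["orientation"]).apply([1,0,0])
    f=inv(o["contact_force"]+[C[0],C[1],0])
    print("t",round(o["clock"],2),"tcp",o["tcp_pos"].round(4),"clamp",inv(o["tcp_pos"]).round(4),"yaw",np.arctan2(X[1],X[0]).round(4),"Fclamp",f.round(2),"M",o["moment"].round(3),"w",round(o["grip_width"],4),"q",o["joints"].round(2))
E
python3 -c "
from g import *
st();p=w((-.0884,.040,0));print(p)
print(go([p[0],p[1],.20],.2))"
```

```text
t 4.9 tcp [ 0.2751 -0.6164  0.3039] clamp [-0.4247 -0.3999  0.3039] yaw 0.4197 Fclamp [-0.25 -0.39  0.63] M [-0.062  0.003  0.005] w 0.0857 q [ 1.04  0.48  0.02  1.56 -0.01  1.11 -0.08]
[ 0.45753585 -0.09354883  0.        ]
[ 0.7593 -0.8063  0.2078  0.     -0.      0.035 ]
```

>>> step_arm --pt "0.076 -0.08 0 0 0 0.0035 0.05" --pt "0.17 -0.18 0 0 0 0.007 0.05" --pt "0.27 -0.28 0 0 0 0.0105 0.05" --pt "0.36 -0.385 0 0 0 0.014 0.05" --pt "0.455 -0.485 0.02 0 0 0.018 0.05" --pt "0.55 -0.585 0.06 0 0 0.022 0.05" --pt "0.64 -0.68 0.1 0 0 0.026 0.05" --pt "0.71 -0.755 0.15 0 0 0.03 0.05" --pt "0.759 -0.806 0.208 0 0 0.035 0.05" --pt "0.759 -0.806 0.208 0 0 0.035 0.05" --newtons 20

```text
clock: 6.15
tcp_pos: [0.4576, -0.09, 0.1986]
orientation: [-3.123, -0.321, 0.002]
contact_force: [-0.2, -0.2, -0.1]
grip_width: 0.0407
```

Run:
```python
from ov import over
from g import *
st()
over(C,"pics/o2.png",ctr=(-.06,0,.05))
```

```text
t 6.15 tcp [ 0.4576 -0.09    0.1986] clamp [-0.0872  0.0434  0.1986] yaw 0.2049 Fclamp [-0.23 -0.16 -0.11] M [-0.058 -0.004 -0.009] w 0.0407 q [ 0.27  0.29 -0.24  2.12  0.1   0.74 -1.4 ]
```

View pics/o2.png

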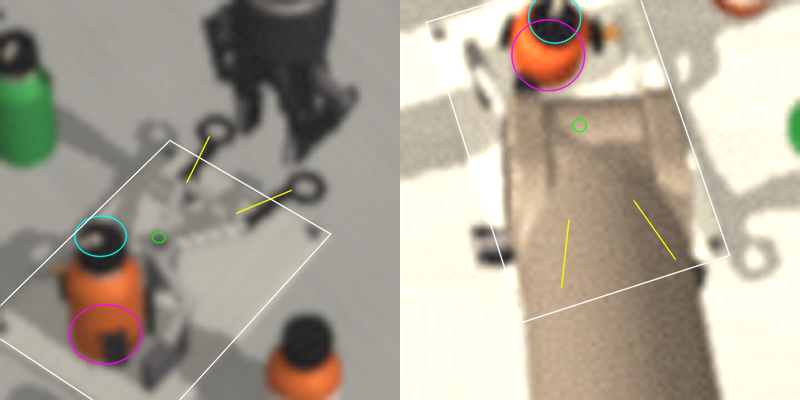

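>>> step_arm --pt "0 0 0.04 0 0 0 0.05" --pt "0 0 0.08 0 0 0 0.05" --pt "0 0 0.11 0 0 0 0.05" --pt "0 0 0.13 0 0 0 0.05" --pt "0 0 0.15 0 0 0 0.05" --pt "0 0 0.165 0 0 0 0.05" --pt "0 0 0.175 0 0 0 0.05" --pt "0 0 0.183 0 0 0 0.1" --pt "0 0 0.183 0 0 0 0.25" --pt "0 0 0.183 0 0 0 0.35"

```text
clock: 7.5
tcp_pos: [0.4575, -0.0913, 0.1077]
orientation: [-3.124, -0.32, 0.002]
contact_force: [0.9, -0.7, 0.4]
grip_width: 0.028
```

Run:
```python
from ov import over
from g import *
st()
f=grab_frame("scene");i=f["img"][125:195,275:365,::-1]
cv2.imwrite("pics/s3.png",cv2.convertScaleAbs(cv2.resize(i,None,fx=7,fy=7,interpolation=cv2.INTER_CUBIC),alpha=1.4,beta=20))
```

```text
t 7.5 tcp [ 0.4575 -0.0913  0.1077] clamp [-0.0877  0.0421  0.1077] yaw 0.2044 Fclamp [ 0.61 -0.98  0.36] M [-0.018  0.046 -0.013] w 0.028 q [ 0.23  0.45 -0.2   2.18  0.17  0.53 -1.47]
```

View pics/s3.png

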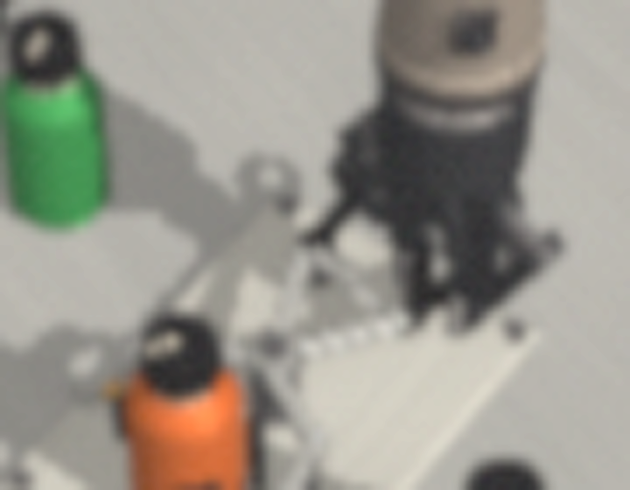

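>>> step_arm --pt "0 0 0 0 0 0 0.42" --pt "0 0.004 0 0 0 0 0.42" --pt "0 0.008 0 0 0 0 0.42" --pt "0 0.012 0 0 0 0 0.42" --pt "0 0.016 0 0 0 0 0.42" --pt "0 0.02 0 0 0 0 0.42" --pt "0 0.022 0 0 0 0 0.42" --pt "0 0.024 0 0 0 0 0.42" --pt "0 0.024 0 0 0 0 0.42" --pt "0 0.024 0 0 0 0 0.42"

```text
clock: 8.8
tcp_pos: [0.4588, -0.1016, 0.1073]
orientation: [-3.122, -0.323, 0.006]
contact_force: [-3.4, 6.4, 1.4]
grip_width: 0.0251
```

```bash
python3 -c "
from g import *
st()"
```

```text
t 8.8 tcp [ 0.4588 -0.1016  0.1073] clamp [-0.0897  0.032   0.1073] yaw 0.206 Fclamp [-1.28  7.14  1.39] M [1.241 0.709 0.105] w 0.0251 q [ 0.26  0.46 -0.2   2.17  0.17  0.53 -1.44]
```

>>> step_arm --pt "0 0.003 0 0 0 0 0.42" --pt "0 0.005 0 0 0 0 0.42" --pt "0 0.007 0 0 0 0 0.42" --pt "0 0.008 0 0 0 0 0.42" --pt "0 0.009 0 0 0 0 0.42" --pt "0 0.01 0 0 0 0 0.42" --pt "0 0.01 0 0 0 0 0.42" --pt "0 0.01 0 0 0 0 0.42" --pt "0 0.01 0 0 0 0 0.42" --pt "0 0.01 0 0 0 0 0.42"

```text
clock: 10.05
tcp_pos: [0.4587, -0.1046, 0.1069]
orientation: [-3.12, -0.326, 0.01]
contact_force: [-3.6, 7.5, 2.4]
grip_width: 0.0249
```

```bash
python3 -c "
from g import *
st()
f=grab_frame('scene');i=f['img'][125:205,265:365,::-1]
cv2.imwrite('pics/s4.png',cv2.convertScaleAbs(cv2.resize(i,None,fx=7,fy=7,interpolation=cv2.INTER_CUBIC),alpha=1.4,beta=20))"
```

```text
t 10.05 tcp [ 0.4587 -0.1046  0.1069] clamp [-0.0908  0.0291  0.1069] yaw 0.2082 Fclamp [-1.14  8.24  2.35] M [1.589 0.789 0.078] w 0.0249 q [ 0.26  0.46 -0.21  2.17  0.17  0.54 -1.43]
```

>>> step_arm --pt "0 0.003 0 0 0 0 0.42" --pt "0 0.005 0 0 0 0 0.42" --pt "0 0.007 0 0 0 0 0.42" --pt "0 0.009 0 0 0 0 0.42" --pt "0 0.01 0 0 0 0 0.42" --pt "0 0.011 0 0 0 0 0.42" --pt "0 0.012 0 0 0 0 0.42" --pt "0 0.012 0 0 0 0 0.42" --pt "0 0.012 0 0 0 0 0.42" --pt "0 0.012 0 0 0 0 0.42"

```text
clock: 11.35
tcp_pos: [0.4586, -0.1081, 0.1064]
orientation: [-3.116, -0.33, 0.014]
contact_force: [-3.5, 9.0, 2.0]
grip_width: 0.0249
```

```bash
python3 -c "
from g import *
st()
f=grab_frame('scene');i=f['img'][125:205,265:365,::-1]
a=cv2.imread('pics/s4.png')
b=cv2.convertScaleAbs(cv2.resize(i,None,fx=7,fy=7,interpolation=cv2.INTER_CUBIC),alpha=1.4,beta=20)
cv2.imwrite('pics/s5.png',np.hstack([cv2.resize(a,(400,320)),cv2.resize(b,(400,320))]))"
```

```text
t 11.35 tcp [ 0.4586 -0.1081  0.1064] clamp [-0.0919  0.0258  0.1064] yaw 0.2107 Fclamp [-0.55  9.61  2.01] M [1.864 0.804 0.107] w 0.0249 q [ 0.27  0.46 -0.21  2.16  0.17  0.54 -1.42]
```

View pics/s5.png

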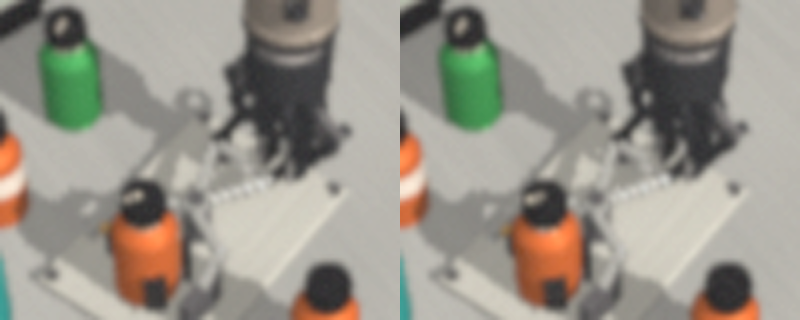

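>>> step_arm --pt "0 0.003 0 0 0 0 0.42" --pt "0 0.005 0 0 0 0 0.42" --pt "0 0.007 0 0 0 0 0.42" --pt "0 0.009 0 0 0 0 0.42" --pt "0 0.01 0 0 0 0 0.42" --pt "0 0.011 0 0 0 0 0.42" --pt "0 0.012 0 0 0 0 0.42" --pt "0 0.012 0 0 0 0 0.42" --pt "0 0.012 0 0 0 0 0.42" --pt "0 0.012 0 0 0 0 0.42"

```text
clock: 12.65
tcp_pos: [0.4586, -0.1111, 0.1059]
orientation: [-3.113, -0.334, 0.019]
contact_force: [-3.6, 10.9, 3.8]
grip_width: 0.0248
```

```bash
python3 -c "
from g import *
st()"
```

```text
t 12.65 tcp [ 0.4586 -0.1111  0.1059] clamp [-0.0928  0.023   0.1059] yaw 0.2138 Fclamp [-0.03 11.43  3.8 ] M [2.233 0.873 0.124] w 0.0248 q [ 0.28  0.47 -0.21  2.16  0.17  0.54 -1.41]
```

>>> step_arm --pt "0 -0.004 0 0 0 0 0.42" --pt "0 -0.008 0 0 0 0 0.42" --pt "0 -0.01 0 0 0 0 0.42" --pt "0 -0.01 0 0 0 0 0.42" --pt "0 -0.01 0 0 0 0 0.42" --pt "0 -0.01 0 0 0 0 0.42" --pt "0 -0.01 0 0 0 0 0.42" --pt "0 -0.01 0 0 0 0 0.42" --pt "0 -0.01 0 0 0 0 0.42" --pt "0 -0.01 0 0 0 0 0.42"

```text
clock: 13.9
tcp_pos: [0.4576, -0.1062, 0.106]
orientation: [-3.113, -0.334, 0.019]
contact_force: [0.1, 0.1, -0.2]
grip_width: 0.0248
```

```bash
python3 -c "
from g import *
st()
f=grab_frame('scene');i=f['img'][125:215,265:365,::-1]
cv2.imwrite('pics/s6.png',cv2.convertScaleAbs(cv2.resize(i,(660,594),interpolation=cv2.INTER_CUBIC),alpha=1.5,beta=20))
print(go([*w((-.092,.023,0))[:2],.107],.2044))"
```

```text
t 13.9 tcp [ 0.4576 -0.1062  0.106 ] clamp [-0.0923  0.028   0.106 ] yaw 0.2139 Fclamp [ 0.15  0.05 -0.21] M [0.025 0.004 0.017] w 0.0248 q [ 0.28  0.47 -0.21  2.16  0.17  0.54 -1.42]
[ 0.0017  0.0098 -0.0021 -0.002   0.0017  0.0015]
```

View pics/s6.png

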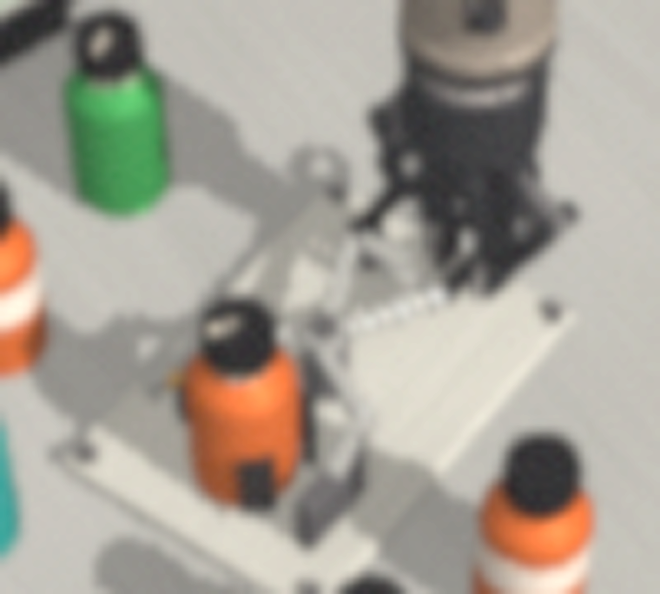

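>>> step_arm --pt "0 0.003 -0.002 -0.002 0.0017 0.0015 0.42" --pt "0 0.006 -0.002 -0.002 0.0017 0.0015 0.42" --pt "0 0.008 -0.002 -0.002 0.0017 0.0015 0.42" --pt "0 0.01 -0.002 -0.002 0.0017 0.0015 0.42" --pt "0 0.01 -0.002 -0.002 0.0017 0.0015 0.42" --pt "0 0.01 -0.002 -0.002 0.0017 0.0015 0.42" --pt "0 0.01 -0.002 -0.002 0.0017 0.0015 0.42" --pt "0 0.01 -0.002 -0.002 0.0017 0.0015 0.42" --pt "0 0.01 -0.002 -0.002 0.0017 0.0015 0.42" --pt "0 0.01 -0.002 -0.002 0.0017 0.0015 0.42"

```text
clock: 15.2
tcp_pos: [0.4578, -0.1093, 0.1067]
orientation: [-3.123, -0.323, 0.003]
contact_force: [-1.1, 7.7, 2.3]
grip_width: 0.0247
```

```bash
python3 -c "
from g import *
st()"
```

```text
t 15.2 tcp [ 0.4578 -0.1093  0.1067] clamp [-0.0931  0.0249  0.1067] yaw 0.2064 Fclamp [1.31 7.65 2.25] M [1.487 0.518 0.093] w 0.0247 q [ 0.27  0.46 -0.2   2.17  0.18  0.53 -1.43]
```

>>> step_arm --pt "0 0.005 0 0 0 0 0.42" --pt "0 0.006 0 0 0 0 0.42" --pt "0 0.007 0 0 0 0 0.42" --pt "0 0.008 0 0 0 0 0.42" --pt "0 0.009 0 0 0 0 0.42" --pt "0 0.009 0 0 0 0 0.42" --pt "0 0.009 0 0 0 0 0.42" --pt "0 0.009 0 0 0 0 0.42" --pt "0 0.009 0 0 0 0 0.42" --pt "0 0.009 0 0 0 0 0.42"

```text
clock: 16.45
tcp_pos: [0.4579, -0.1106, 0.1065]
orientation: [-3.119, -0.329, 0.006]
contact_force: [-2.6, 10.8, 2.5]
grip_width: 0.025
```

```bash
python3 -c "
from g import *
st()"
```

```text
t 16.45 tcp [ 0.4579 -0.1106  0.1065] clamp [-0.0933  0.0236  0.1065] yaw 0.2099 Fclamp [ 0.92 11.06  2.52] M [2.339 0.564 0.071] w 0.025 q [ 0.28  0.46 -0.21  2.17  0.17  0.53 -1.42]
```

>>> step_arm --pt "0 0.005 0 0 0 0 0.42" --pt "0 0.007 0 0 0 0 0.42" --pt "0 0.008 0 0 0 0 0.42" --pt "0 0.009 0 0 0 0 0.42" --pt "0 0.01 0 0 0 0 0.42" --pt "0 0.011 0 0 0 0 0.42" --pt "0 0.012 0 0 0 0 0.42" --pt "0 0.012 0 0 0 0 0.42" --pt "0 0.012 0 0 0 0 0.42" --pt "0 0.012 0 0 0 0 0.42"

```text
clock: 17.7
tcp_pos: [0.4581, -0.1122, 0.106]
orientation: [-3.114, -0.335, 0.01]
contact_force: [-3.3, 14.8, 3.4]
grip_width: 0.025
```

```bash
python3 -c "
from g import *
st()"
```

```text
t 17.7 tcp [ 0.4581 -0.1122  0.106 ] clamp [-0.0937  0.0221  0.106 ] yaw 0.2145 Fclamp [ 1.44 15.09  3.36] M [3.136 0.695 0.109] w 0.025 q [ 0.29  0.47 -0.21  2.16  0.17  0.54 -1.4 ]
```

>>> step_arm --pt "0 -0.004 -0.002 -0.003 0.002 0.002 0.42" --pt "0 -0.008 -0.002 -0.003 0.002 0.002 0.42" --pt "0 -0.01 -0.002 -0.003 0.002 0.002 0.42" --pt "0 -0.01 -0.002 -0.003 0.002 0.002 0.42" --pt "0 -0.01 -0.002 -0.003 0.002 0.002 0.42" --pt "0 -0.01 -0.002 -0.003 0.002 0.002 0.42" --pt "0 -0.008 -0.002 -0.003 0.002 0.002 0.42" --pt "0 -0.006 -0.002 -0.003 0.002 0.002 0.42" --pt "0 -0.005 -0.002 -0.003 0.002 0.002 0.42" --pt "0 -0.005 -0.002 -0.003 0.002 0.002 0.42"

```text
clock: 18.95
tcp_pos: [0.4571, -0.1088, 0.1069]
orientation: [3.119, 0.318, 0.011]
contact_force: [-1.1, 6.6, 1.7]
grip_width: 0.0245
```

```bash
python3 -c "
from g import *
st()
a=[]
for n in('top','scene'):
  f=grab_frame(n);cv2.imwrite('pics/raw_%s7.png'%n,f['img'][:,:,::-1])
  u=proj(f,w((.06,0,.06)))[0].astype(int)
  i=f['img'][u[1]-28:u[1]+28,u[0]-28:u[0]+28,::-1]
  a.append(cv2.convertScaleAbs(cv2.resize(i,(400,400),interpolation=cv2.INTER_CUBIC),alpha=1.3,beta=10))
cv2.imwrite('pics/s7.png',np.hstack(a))"
```

```text
t 18.95 tcp [ 0.4571 -0.1088  0.1069] clamp [-0.0935  0.0257  0.1069] yaw 0.203 Fclamp [0.97 6.61 1.7 ] M [1.462 0.343 0.092] w 0.0245 q [ 0.26  0.46 -0.19  2.18  0.18  0.51 -1.44]
```

View pics/s7.png

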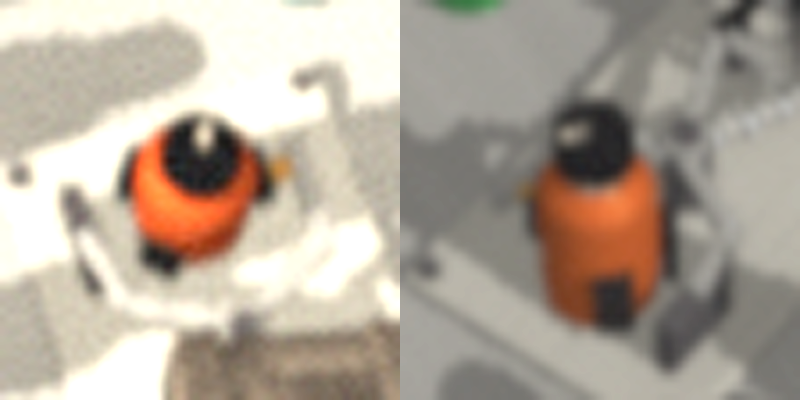

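>>> step_arm --pt "0 0.005 0 0.001 -0.001 0 0.42" --pt "0 0.008 0 0.0015 -0.001 0 0.42" --pt "0 0.011 0 0.0015 -0.001 0 0.42" --pt "0 0.013 0 0.0015 -0.001 0 0.42" --pt "0 0.015 0 0.0015 -0.001 0 0.42" --pt "0 0.016 0 0.0015 -0.001 0 0.42" --pt "0 0.017 0 0.0015 -0.001 0 0.42" --pt "0 0.018 0 0.0015 -0.001 0 0.42" --pt "0 0.0185 0 0.0015 -0.001 0 0.42" --pt "0 0.0185 0 0.0015 -0.001 0 0.42"

```text
clock: 20.3
tcp_pos: [0.4576, -0.114, 0.1065]
orientation: [-3.119, -0.324, 0.005]
contact_force: [-3.1, 16.0, 2.5]
grip_width: 0.0248
```

```bash
python3 -c "
from g import *
st()"
```

```text
t 20.3 tcp [ 0.4576 -0.114   0.1065] clamp [-0.0947  0.0206  0.1065] yaw 0.2069 Fclamp [ 2.03 16.2   2.49] M [3.259 0.775 0.169] w 0.0248 q [ 0.29  0.46 -0.21  2.17  0.17  0.53 -1.41]
```

>>> step_arm --pt "0 -0.004 0 0 0 0 0.42" --pt "0 -0.008 0 0 0 0 0.42" --pt "0 -0.01 0 0 0 0 0.42" --pt "0 -0.01 0 0 0 0 0.42" --pt "0 -0.01 0 0 0 0 0.42" --pt "0 -0.01 0 0 0 0 0.42" --pt "0 -0.01 0 0 0 0 0.42" --pt "0 -0.01 0 0 0 0 0.42" --pt "0 -0.01 0 0 0 0 0.42" --pt "0 -0.01 0 0 0 0 0.42"

```text
clock: 21.55
tcp_pos: [0.4566, -0.1091, 0.1065]
orientation: [-3.119, -0.324, 0.005]
contact_force: [0.2, 0.3, -0.0]
grip_width: 0.0245
```

```bash
python3 -c "
from g import *
st()"
```

```text
t 21.55 tcp [ 0.4566 -0.1091  0.1065] clamp [-0.0941  0.0255  0.1065] yaw 0.2069 Fclamp [ 0.33  0.25 -0.04] M [ 0.036 -0.043  0.038] w 0.0245 q [ 0.28  0.46 -0.21  2.17  0.17  0.53 -1.42]
```

Run:
```python
from g import *
P=w((.07,0,.138));B=w((.07,0,.012))
T={}
for i in range(3):
  for n in("scene","top"):
    f=grab_frame(n);T[n]=f
    c=[d["point"] for d in tip_of("cap_top",f) if np.linalg.norm(d["point"]-proj(f,P)[0])<9]
    if c:T.setdefault(n+"c",[]).append(c[0])
for n in("scene","top"):
    f=T[n]; a=np.array(T[n+"c"]);m=a.mean(0);print(n,a.round(1).tolist(),at_z(f,m,.138)[:2].round(4),"model",proj(f,P)[0].round(1))
    # dark cap blob
    u=proj(f,P)[0].astype(int);g=f["img"].max(2).astype(int)
    mk=np.zeros((400,640),np.uint8);mk[(g<70)]=1
    nl,lab,stt,cen=cv2.connectedComponentsWithStats(mk)
    l=lab[u[1]-3:u[1]+4,u[0]-3:u[0]+4];l=np.bincount(l[l>0]).argmax();print(stt[l],cen[l].round(1))
    # model silhouette of cap: mean of top and bottom circles hull
    pts=[P+[.019*np.cos(t),.019*np.sin(t),-h] for t in np.linspace(0,6.28,40) for h in(0,.024)]
    q=proj(f,pts);h=cv2.convexHull(q.astype(np.float32));M=cv2.moments(h);print("sil",M["m10"]/M["m00"],M["m01"]/M["m00"],q.min(0),np.ptp(q,0),"area",M["m00"])
    mid=P-[0,0,.012]; off=np.array([M["m10"]/M["m00"],M["m01"]/M["m00"]])-proj(f,mid)[0]
    print("blob mid ->",at_z(f,cen[l]-off,.126)[:2])
print(tri(ray(T["scene"],np.mean(T["scenec"],0)),ray(T["top"],np.mean(T["topc"],0))),"P",P)
st()
```

```text
scene [[299.6, 170.3], [297.3, 173.9], [300.9, 173.9]] [ 0.623 -0.083] model [300.  172.5]
[295 170  12  12 118] [300.4 175.5]
sil 300.14780667329734 174.77102954310024 [294.25784693 168.03149598] [11.70955186 13.52915185] area 133.1082882899791
blob mid -> [ 0.62140972 -0.07901454]
top [[337.0, 189.3], [333.4, 191.8], [335.2, 189.4]] [ 0.6246 -0.0822] model [335.2 191.4]
[330 188  11  10  72] [334.8 192.9]
sil 335.0589677981043 192.20234215782037 [329.14301502 185.70728452] [11.91171534 13.0077194 ] area 123.07073712954298
blob mid -> [ 0.61815101 -0.0813506 ]
(array([ 0.62392327, -0.08192853,  0.1398796 ]), np.float64(0.0005385562323982327)) P [ 0.62051224 -0.08217978  0.138     ]
t 22.15 tcp [ 0.4566 -0.1091  0.1066] clamp [-0.0942  0.0255  0.1066] yaw 0.2068 Fclamp [-1.5   0.26  0.49] M [-0.042 -0.003  0.009] w 0.0248 q [ 0.28  0.46 -0.21  2.17  0.17  0.53 -1.42]
```

>>> step_arm --pt "0 0 -0.06 0 0 0 0.42" --pt "0 0 -0.15 0 0 0 0.42" --pt "0 0 -0.24 0 0 0 0.42" --pt "0.04 0.002 -0.287 0 0 -0.01 0.2" --pt "0.12 0.005 -0.287 0 0 -0.03 -0.1" --pt "0.21 0.008 -0.287 0 0 -0.05 -0.41" --pt "0.29 0.012 -0.287 0 0 -0.07 -0.41" --pt "0.334 0.0138 -0.287 0 0 -0.0785 -0.41" --pt "0.334 0.0138 -0.287 0 0 -0.0785 -0.41" --pt "0.334 0.0138 -0.287 0 0 -0.0785 -0.41"

```text
clock: 23.4
tcp_pos: [0.6211, -0.0827, 0.2492]
orientation: [-2.945, -1.073, 0.005]
contact_force: [-0.4, -0.2, -0.2]
grip_width: 0.0598
```

```bash
python3 -c "
from g import *
st();print(go([.6215,-.0815,.178],.7))"
```

```text
t 23.4 tcp [ 0.6211 -0.0827  0.2492] clamp [ 0.0704 -0.0006  0.2492] yaw 0.6991 Fclamp [-0.43 -0.05 -0.23] M [-0.047 -0.003 -0.014] w 0.0598 q [ 0.28  0.48 -0.33  1.71  0.17  0.99 -0.98]
[ 2.200e-03 -1.000e-04  1.424e-01 -1.200e-03  0.000e+00 -2.000e-04]
```

>>> step_arm --pt "0.002 0 0.03 -0.001 0 0 -0.41" --pt "0.002 0 0.06 -0.001 0 0 -0.41" --pt "0.002 0 0.09 -0.001 0 0 -0.41" --pt "0.002 0 0.115 -0.001 0 0 -0.41" --pt "0.002 0 0.13 -0.001 0 0 -0.41" --pt "0.002 0 0.14 -0.001 0 0 -0.41" --pt "0.002 0 0.142 -0.001 0 0 -0.2" --pt "0.002 0 0.142 -0.001 0 0 0" --pt "0.002 0 0.142 -0.001 0 0 0.05" --pt "0.002 0 0.142 -0.001 0 0 0.08" --newtons 30

```text
clock: 24.65
tcp_pos: [0.6214, -0.0812, 0.1785]
orientation: [-2.95, -1.076, 0.001]
contact_force: [-0.8, 1.1, 0.3]
grip_width: 0.0395
```

```bash
python3 -c "
from g import *
st()"
```

```text
t 24.65 tcp [ 0.6214 -0.0812  0.1785] clamp [0.0711 0.0006 0.1785] yaw 0.6994 Fclamp [-0.43  1.25  0.29] M [0.207 0.17  0.02 ] w 0.0395 q [ 0.26  0.56 -0.31  1.76  0.22  0.86 -1.02]
```

>>> step_arm --pt "0 0 0 0 0 0 0.2" --pt "0 0 0 0 0 0 0.3" --pt "0 0 0 0 0 0 0.3" --pt "0 0 0 0 0 0.012 0.3" --pt "0 0 0 0 0 0.026 0.3" --pt "0 0 0 0 0 0.04 0.3" --pt "0 0 0 0 0 0.055 0.3" --pt "0 0 0 0 0 0.07 0.3" --pt "0 0 0 0 0 0.085 0.3" --pt "0 0 0 0 0 0.097 0.3" --newtons 30

```text
clock: 25.9
tcp_pos: [0.6211, -0.0802, 0.1787]
orientation: [-3.136, -0.138, 0.003]
contact_force: [-4.0, 2.8, 3.6]
grip_width: 0.0372
```

```bash
python3 -c "
from g import *
st()"
```

```text
t 25.9 tcp [ 0.6211 -0.0802  0.1787] clamp [0.0712 0.0017 0.1787] yaw 0.0882 Fclamp [-2.88  3.94  3.58] M [0.743 0.714 0.095] w 0.0372 q [ 0.15  0.54 -0.17  1.77  0.11  0.84 -1.55]
```

>>> step_arm --pt "0 0 0 0 0 0.005 0.3" --pt "0 0 0 0 0 0.01 0.3" --pt "0 0 0 0 0 0.015 0.3" --pt "0 0 0 0 0 0.02 0.3" --pt "0 0 0 0 0 0.024 0.3" --pt "0 0 0 0 0 0.028 0.3" --pt "0 0 0 0 0 0.032 0.3" --pt "0 0 0 0 0 0.036 0.3" --pt "0 0 0 0 0 0.04 0.3" --pt "0 0 0 0 0 0.04 0.3"

```text
clock: 27.15
tcp_pos: [0.6212, -0.08, 0.1787]
orientation: [-3.129, 0.257, 0.003]
contact_force: [-3.4, 3.9, 2.9]
grip_width: 0.0369
```

```bash
python3 -c "
from g import *
st()"
```

```text
t 27.15 tcp [ 0.6212 -0.08    0.1787] clamp [0.0713 0.0019 0.1787] yaw -0.1636 Fclamp [-1.98  4.74  2.92] M [ 0.921  0.617 -0.081] w 0.0369 q [ 0.11  0.54 -0.11  1.77  0.07  0.84 -1.77]
```

>>> step_arm --pt "0 0 0 0 0 0.003 0.3" --pt "0 0 0 0 0 0.006 0.3" --pt "0 0 0 0 0 0.009 0.3" --pt "0 0 0 0 0 0.012 0.3" --pt "0 0 0 0 0 0.015 0.3" --pt "0 0 0 0 0 0.018 0.3" --pt "0 0 0 0 0 0.021 0.3" --pt "0 0 0 0 0 0.024 0.3" --pt "0 0 0 0 0 0.027 0.3" --pt "0 0 0 0 0 0.03 0.3"

```text
clock: 28.4
tcp_pos: [0.6213, -0.0797, 0.1788]
orientation: [-3.09, 0.551, 0.003]
contact_force: [-2.6, 5.1, 4.1]
grip_width: 0.037
```

```bash
python3 -c "
from g import *
st()"
```

```text
t 28.4 tcp [ 0.6213 -0.0797  0.1788] clamp [0.0715 0.0021 0.1788] yaw -0.3531 Fclamp [-0.87  5.67  4.07] M [1.056 0.594 0.23 ] w 0.037 q [ 0.07  0.54 -0.06  1.78  0.04  0.83 -1.93]
```

>>> step_arm --pt "-0.0015 -0.002 0 0 0 0.003 0.3" --pt "-0.0015 -0.002 0 0 0 0.006 0.3" --pt "-0.0015 -0.002 0 0 0 0.008 0.3" --pt "-0.0015 -0.002 0 0 0 0.01 0.3" --pt "-0.0015 -0.002 0 0 0 0.012 0.3" --pt "-0.0015 -0.002 0 0 0 0.014 0.3" --pt "-0.0015 -0.002 0 0 0 0.016 0.3" --pt "-0.0015 -0.002 0 0 0 0.018 0.3" --pt "-0.0015 -0.002 0 0 0 0.019 0.3" --pt "-0.0015 -0.002 0 0 0 0.02 0.3"

```text
clock: 29.65
tcp_pos: [0.6206, -0.0788, 0.1788]
orientation: [-3.05, 0.746, 0.004]
contact_force: [-5.4, 1.5, 5.5]
grip_width: 0.037
```

```bash
python3 -c "
from g import *
st()"
```

```text
t 29.65 tcp [ 0.6206 -0.0788  0.1788] clamp [0.0711 0.0031 0.1788] yaw -0.4796 Fclamp [-4.69  3.08  5.52] M [0.102 1.131 0.282] w 0.037 q [ 0.05  0.53 -0.03  1.78  0.02  0.83 -2.04]
```

>>> step_arm --pt "0 0 0 0 0 0 -0.1" --pt "0 0 0 0 0 0 -0.41" --pt "0 0 0 0 0 0 -0.41" --pt "0 0 -0.02 0 0 0 -0.41" --pt "0 0 -0.06 0 0 0 -0.41" --pt "0 0 -0.1 0 0 0 -0.41" --pt "0 0 -0.144 0 0 0 -0.41" --pt "-0.05 0 -0.144 0 0 -0.02 -0.1" --pt "-0.12 0 -0.144 0 0 -0.04 0.05" --pt "-0.2 0 -0.144 0 0 -0.06 0.05"

```text
clock: 30.9
tcp_pos: [0.5316, -0.0326, 0.2519]
orientation: [-3.136, 0.155, 0.001]
contact_force: [0.5, -0.2, 0.1]
grip_width: 0.041
```

Run:
```python
from g import *
st()
q=w((-.095,.032,0));print(q,go([q[0],q[1],.2],.2))
a=[]
for n in('top','scene'):
  f=grab_frame(n);cv2.imwrite('pics/raw_%s8.png'%n,f['img'][:,:,::-1])
  u=proj(f,w((.06,0,.06)))[0].astype(int)
  for im in(cv2.imread('pics/%s0.png'%n),f['img'][:,:,::-1]):
    a.append(cv2.convertScaleAbs(cv2.resize(im[u[1]-28:u[1]+28,u[0]-28:u[0]+28],(300,300),interpolation=cv2.INTER_CUBIC),alpha=1.3,beta=10))
cv2.imwrite('pics/s8.png',np.vstack([np.hstack(a[:2]),np.hstack(a[2:])]))
```

```text
t 30.9 tcp [ 0.5316 -0.0326  0.2519] clamp [0.001  0.0748 0.2519] yaw -0.099 Fclamp [ 0.41 -0.31  0.1 ] M [ 0.028 -0.028 -0.014] w 0.041 q [ 0.06  0.31 -0.14  1.94  0.05  0.9  -1.77]
[ 0.45375843 -0.10320756  0.        ] [-1.409e-01  1.562e-01  1.036e-01 -4.000e-04  1.000e-04 -4.760e-02]
```

View pics/s8.png

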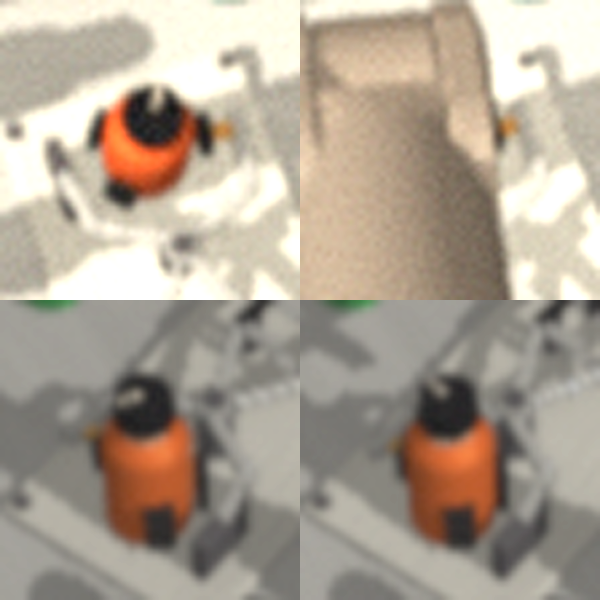

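>>> step_arm --pt "-0.04 0.04 0.0 0 0 -0.012 0.05" --pt "-0.08 0.085 0.02 0 0 -0.025 0.05" --pt "-0.115 0.13 0.05 0 0 -0.038 0.05" --pt "-0.141 0.156 0.09 0 0 -0.0476 0.05" --pt "-0.141 0.156 0.13 0 0 -0.0476 0.05" --pt "-0.141 0.156 0.17 0 0 -0.0476 0.05" --pt "-0.141 0.156 0.2 0 0 -0.0476 0.05" --pt "-0.141 0.156 0.2 0 0 -0.0476 0.05" --pt "-0.141 0.156 0.2 0 0 -0.0476 0.05" --pt "-0.141 0.156 0.2 0 0 -0.0476 0.05" --newtons 20

```text
clock: 32.25
tcp_pos: [0.4515, -0.1015, 0.1524]
orientation: [-3.123, -0.316, 0.004]
contact_force: [0.6, -0.3, 0.8]
grip_width: 0.0403
```

Run:
```python
from g import *
st()
q=w((-.094,.0305,0));print(go([q[0],q[1],.107],.2))
```

```text
t 32.25 tcp [ 0.4515 -0.1015  0.1524] clamp [-0.0966  0.0343  0.1524] yaw 0.2015 Fclamp [ 0.48 -0.45  0.81] M [ 0.016 -0.033  0.006] w 0.0403 q [ 0.21  0.36 -0.15  2.17  0.09  0.62 -1.37]
[ 0.0063  0.0073  0.0908 -0.0005  0.0003  0.0002]
```

>>> step_arm --pt "0.006 0.0075 0.02 0 0 0 0.05" --pt "0.006 0.0075 0.045 0 0 0 0.05" --pt "0.006 0.0075 0.07 0 0 0 0.05" --pt "0.006 0.0075 0.085 0 0 0 0.05" --pt "0.006 0.0075 0.091 0 0 0 0.2" --pt "0.006 0.0075 0.091 0 0 0 0.42" --pt "0.006 0.0075 0.091 0 0 0 0.55" --pt "0.006 0.0075 0.091 0 0 0 0.65" --pt "0.006 0.0075 0.091 0 0 0 0.7" --pt "0.006 0.0075 0.091 0 0 0 0.72"

```text
clock: 33.5
tcp_pos: [0.4552, -0.1044, 0.1071]
orientation: [-3.123, -0.316, 0.003]
contact_force: [0.3, 0.9, 1.4]
grip_width: 0.0117
```

Run:
```python
from g import *
st()
```

```text
t 33.5 tcp [ 0.4552 -0.1044  0.1071] clamp [-0.094   0.0304  0.1071] yaw 0.2018 Fclamp [0.52 0.79 1.44] M [-0.004 -0.048  0.163] w 0.0117 q [ 0.2   0.45 -0.13  2.18  0.11  0.52 -1.38]
```

>>> step_arm --pt "0 0 0 0 0 0 0.9" --pt "0 0 0 0 0 0 0.9" --pt "0 0 0.003 0 0 0 0.9" --pt "0 0 0.006 0 0 0 0.9" --pt "0 0 0.009 0 0 0 0.9" --pt "0 0 0.012 0 0 0 0.9" --pt "0 0 0.014 0 0 0 0.9" --pt "0 0 0.016 0 0 0 0.9" --pt "0 0 0.016 0 0 0 0.9" --pt "0 0 0.016 0 0 0 0.9" --newtons 60

```text
clock: 34.75
tcp_pos: [0.4551, -0.1015, 0.0996]
orientation: [-3.12, -0.322, 0.003]
contact_force: [-4.6, 11.5, 15.1]
grip_width: 0.0092
```

Run:
```python
from g import *
st()
```

```text
t 34.75 tcp [ 0.4551 -0.1015  0.0996] clamp [-0.0931  0.0332  0.0996] yaw 0.2059 Fclamp [-0.76 12.38 15.09] M [2.429 0.742 0.925] w 0.0092 q [ 0.2   0.47 -0.13  2.18  0.12  0.5  -1.39]
```

>>> step_arm --pt "0.001 -0.004 0.002 0 0 0.002 0.9" --pt "0.002 -0.008 0.002 0 0 0.005 0.9" --pt "0.003 -0.012 0.002 0 0 0.008 0.9" --pt "0.004 -0.016 0.002 0 0 0.01 0.9" --pt "0.005 -0.02 0.002 0 0 0.013 0.9" --pt "0.006 -0.024 0.002 0 0 0.016 0.9" --pt "0.007 -0.027 0.002 0 0 0.0175 0.9" --pt "0.007 -0.027 0.002 0 0 0.0175 0.9" --pt "0.007 -0.027 0.002 0 0 0.0175 0.9" --pt "0.007 -0.027 0.002 0 0 0.0175 0.9"

```text
clock: 36.0
tcp_pos: [0.456, -0.0907, 0.0996]
orientation: [-3.137, -0.15, 0.002]
contact_force: [-3.7, -8.7, 14.0]
grip_width: 0.0093
```

Run:
```python
from g import *
st()
```

```text
t 36.0 tcp [ 0.456  -0.0907  0.0996] clamp [-0.089   0.0432  0.0996] yaw 0.0955 Fclamp [-6.2  -7.16 14.  ] M [-1.787  0.5    1.288] w 0.0093 q [ 0.15  0.46 -0.1   2.19  0.09  0.49 -1.5 ]
```

>>> step_arm --pt "0 0 0 0 0 0 0.6" --pt "0 0 0 0 0 0 0.3" --pt "0 0 0 0 0 0 0.05" --pt "0 0 0 0 0 0 0.0" --pt "0 0 -0.02 0 0 0 0.0" --pt "0 0 -0.05 0 0 0 0.0" --pt "0 0 -0.1 0 0 0 0.0" --pt "0 0 -0.17 0 0 0 0.0" --pt "0 0 -0.25 0 0 0 0.0" --pt "0 0 -0.3 0 0 0 0.0"

```text
clock: 37.25
tcp_pos: [0.4567, -0.0909, 0.2527]
orientation: [-3.137, -0.15, -0.003]
contact_force: [0.6, -0.4, -0.3]
grip_width: 0.0428
```

Run:
```python
from g import *
st()
print(go([.36,-.40,.30],.1))
```

```text
t 37.25 tcp [ 0.4567 -0.0909  0.2527] clamp [-0.0884  0.0428  0.2527] yaw 0.0955 Fclamp [ 0.44 -0.55 -0.35] M [ 0.011  0.061 -0.022] w 0.0428 q [ 0.18  0.2  -0.13  2.09  0.03  0.85 -1.45]
[-2.512e-01  5.970e-01 -9.540e-02 -1.000e-04 -3.000e-04 -7.000e-04]
```

Move clear and check the scene.

>>> step_arm --pt "-0.01 0.06 -0.09 0 0 0 0.0" --pt "-0.04 0.14 -0.09 0 0 0 0.0" --pt "-0.08 0.22 -0.09 0 0 0 0.0" --pt "-0.12 0.3 -0.09 0 0 0 0.0" --pt "-0.16 0.38 -0.09 0 0 0 0.0" --pt "-0.2 0.46 -0.09 0 0 0 0.0" --pt "-0.23 0.53 -0.09 0 0 0 0.0" --pt "-0.25 0.58 -0.09 0 0 0 0.0" --pt "-0.25 0.6 -0.09 0 0 0 0.0" --pt "-0.25 0.6 -0.09 0 0 0 0.0"

```text
clock: 38.5
tcp_pos: [0.3612, -0.4011, 0.2978]
orientation: [-3.137, -0.15, -0.004]
contact_force: [-0.1, 1.1, -0.1]
grip_width: 0.0426
```

Run:
```python
from g import *
st()
a=[]
for n,p in(('top',(-.01,0,.05)),('scene',(-.01,0,.05))):
  f=grab_frame(n);cv2.imwrite('pics/raw_%s9.png'%n,f['img'][:,:,::-1])
  u=proj(f,w(p))[0].astype(int)
  for im in(cv2.imread('pics/%s0.png'%n),f['img'][:,:,::-1]):
    a.append(cv2.convertScaleAbs(cv2.resize(im[u[1]-38:u[1]+38,u[0]-45:u[0]+45],(400,300),interpolation=cv2.INTER_CUBIC),alpha=1.3,beta=10))
cv2.imwrite('pics/s9.png',np.vstack([np.hstack(a[:2]),np.hstack(a[2:])]))
```

```text
t 38.5 tcp [ 0.3612 -0.4011  0.2978] clamp [-0.2758 -0.2222  0.2978] yaw 0.0955 Fclamp [ 0.26  1.05 -0.07] M [ 0.025  0.019 -0.009] w 0.0426 q [ 0.63  0.26  0.11  1.89 -0.04  0.99 -0.72]
```

View pics/s9.png

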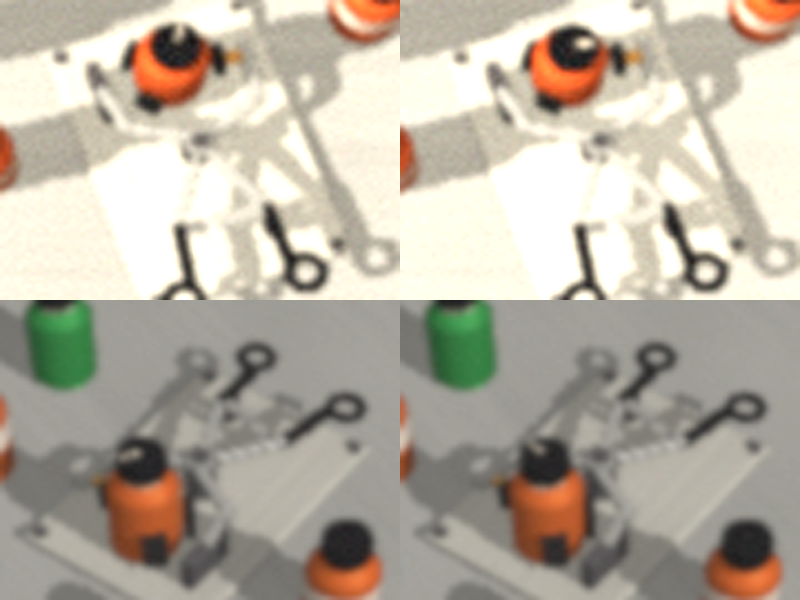

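Run:
```python
from g import *
P=w((.07,0,.138))
for n in("scene","top"):
  f=grab_frame(n)
  for k in("0","8","9"):
    if n=="top" and k=="8":continue
    im=cv2.imread(f"pics/{n}0.png" if k=="0" else f"pics/raw_{n}{k}.png").astype(float)
    hsv=cv2.cvtColor(im.astype(np.uint8),cv2.COLOR_BGR2HSV)
    u=np.round(proj(f,P-[0,0,.006])[0]).astype(int)
    y,x=np.mgrid[u[1]-9:u[1]+10,u[0]-9:u[0]+10]
    pts=proj(f,[P+[.0165*np.cos(t),.0165*np.sin(t),0] for t in np.linspace(0,6.28,30)]).astype(np.float32)
    ins=np.array([[cv2.pointPolygonTest(pts,(float(a),float(b)),False)>=0 for a,b in zip(r1,r2)] for r1,r2 in zip(x,y)])
    v=im[y,x].min(2); base=np.median(v[ins]); wt=np.clip(v-base-15,0,None)*ins
    c=np.array([(wt*x).sum(),(wt*y).sum()])/wt.sum()
    q=at_z(f,c,.138)[:2]-P[:2]
    # principal axis on the plane
    Q=np.array([at_z(f,(a,b),.138)[:2] for a,b in zip(x[wt>0],y[wt>0])]);W=wt[wt>0]
    m=(Q*W[:,None]).sum(0)/W.sum();S=((Q-m).T*W)@(Q-m)/W.sum();e,V=np.linalg.eigh(S);ax=V[:,1]
    print(n,k,"mark off mm",(q*1000).round(1),"dir deg",np.degrees(np.arctan2(q[1],q[0])).round(0),"axis deg",np.degrees(np.arctan2(ax[1],ax[0])).round(0),(np.sqrt(e)*1000).round(1),len(W))
st()
```

```text
scene 0 mark off mm [ 0.2 -4.9] dir deg -88.0 axis deg -150.0 [ 3.4 10.7] 15
scene 8 mark off mm [-2.8 -9.9] dir deg -106.0 axis deg -165.0 [4.5 5.9] 22
scene 9 mark off mm [ -2.7 -10. ] dir deg -105.0 axis deg -168.0 [4.5 5.9] 22
top 0 mark off mm [10.4 -1.8] dir deg -10.0 axis deg 59.0 [3.9 4.7] 23
top 9 mark off mm [ 4.9 -5.4] dir deg -48.0 axis deg -148.0 [4.8 7.4] 31
t 38.7 tcp [ 0.3614 -0.4002  0.2974] clamp [-0.2754 -0.2214  0.2974] yaw 0.0975 Fclamp [ 0.53  0.61 -0.21] M [ 0.026 -0.026  0.031] w 0.043 q [ 0.63  0.26  0.11  1.89 -0.04  0.99 -0.72]
```

Run:
```python
from g import *
P=w((.07,0,.138));N=300;rows=[]
for n in("scene","top"):
  f=grab_frame(n);g=(np.arange(N)-N/2)/N*.06
  X,Y=np.meshgrid(g,g)  # image right = -y, up = +x
  pts=np.stack([P[0]-Y,P[1]-X,np.full_like(X,.138)],-1).reshape(-1,3)
  m=proj(f,pts).astype(np.float32).reshape(N,N,2)
  r_=[]
  for k in("0","9"):
    im=cv2.imread(f"pics/{n}0.png" if k=="0" else f"pics/raw_{n}{k}.png")
    o=cv2.remap(im,m[...,0],m[...,1],cv2.INTER_CUBIC);o=cv2.convertScaleAbs(o,alpha=1.6,beta=10)
    cv2.circle(o,(150,150),95,(255,255,0),1);cv2.circle(o,(150,150),2,(0,255,0),-1);r_.append(o)
  rows.append(np.hstack(r_))
cv2.imwrite("pics/s10.png",np.vstack(rows))
```

```text
(no output)
```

View pics/s10.png

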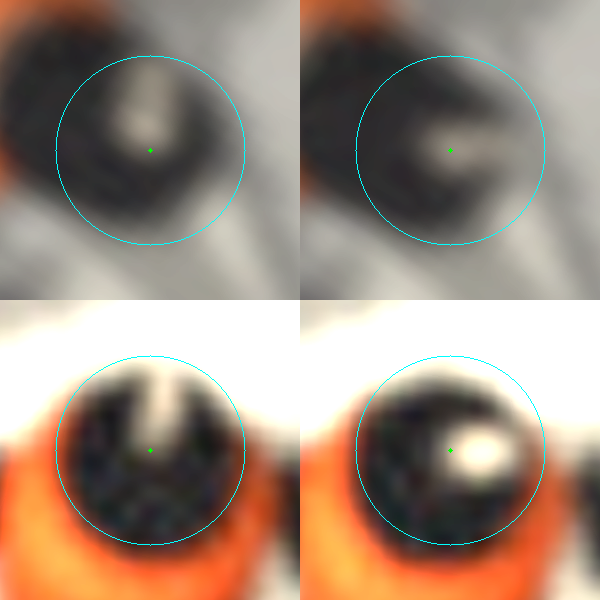

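Run:
```python
from g import *
for n in("scene","top"):
    a=cv2.imread(f"pics/{n}0.png");b=cv2.imread(f"pics/raw_{n}9.png")
    d=cv2.absdiff(cv2.GaussianBlur(a,(5,5),0),cv2.GaussianBlur(b,(5,5),0)).max(2)
    nl,_,s,c=cv2.connectedComponentsWithStats((d>40).astype(np.uint8))
    print(n,[(s[i].tolist()) for i in range(1,nl) if s[i][4]>4])
    f=grab_frame(n)
    print(n,[(round(float(e["p"]),2),at_z(f,e["point"],.012)[:2].round(3)) for e in tip_of("bottle",f) if np.linalg.norm(e["point"]-proj(f,w((.07,0,.012)))[0])<9],w((.07,0,.012))[:2].round(3))
st(); print(r.hand_in())
```

```text
scene [[281, 0, 21, 31, 424], [431, 0, 14, 15, 155], [447, 0, 14, 6, 50], [449, 3, 37, 24, 253], [224, 6, 35, 14, 221], [315, 7, 5, 9, 31], [308, 16, 8, 13, 82], [477, 22, 3, 5, 11], [300, 24, 26, 49, 647], [213, 26, 42, 32, 679], [317, 27, 4, 3, 5], [297, 28, 2, 7, 12], [316, 32, 3, 2, 5], [480, 49, 2, 9, 11], [483, 66, 3, 9, 15], [440, 80, 2, 4, 6], [447, 83, 17, 19, 94], [472, 85, 9, 13, 69], [475, 108, 3, 3, 8]]
scene [(0.68, array([ 0.62 , -0.075]))] [ 0.621 -0.082]
top [[336, 188, 6, 6, 21], [329, 194, 4, 5, 11], [382, 209, 227, 191, 10730], [462, 243, 178, 157, 9860], [552, 271, 17, 11, 48], [507, 301, 22, 18, 272], [545, 300, 4, 8, 23], [536, 311, 15, 7, 44], [372, 323, 48, 19, 117], [429, 323, 4, 4, 13], [290, 379, 16, 13, 73], [417, 385, 38, 15, 399], [274, 386, 15, 14, 101], [357, 391, 22, 9, 93], [298, 393, 6, 7, 25], [337, 392, 19, 8, 77], [282, 396, 5, 4, 17], [458, 398, 3, 2, 5]]
top [(0.38, array([ 0.642, -0.093]))] [ 0.621 -0.082]
t 39.0 tcp [ 0.3608 -0.4012  0.2973] clamp [-0.2762 -0.2222  0.2973] yaw 0.0959 Fclamp [ 0.25 -0.58  0.58] M [-0.033  0.043 -0.022] w 0.0428 q [ 0.63  0.26  0.12  1.89 -0.04  0.99 -0.72]
the job is handed in; nothing more can be done
None
```

I handed the job in at 39 s with the cap tightened and the clamp open. One thing is unproven: the bottle may have turned slightly in the clamp at the very end of the tightening.

**What I did**
- **Clamping:** I pushed the moving handle click by click. Once the force showed the pad was loading the bottle, I went one tooth further. I put the pad force at roughly 10–14 N, inside the 4–19 N range. Backing off showed the ratchet holding by itself, one tooth past the earlier check.
- **Cap:** I gripped the cap with 30 N and turned it clockwise by 1.18 rad in total. The torque rose from about 0.09 to 0.23–0.28 N m near the end, so the cap had reached its stop.
- **Release:** I gripped the handle, pressed it down about 7.5 mm until the ratchet let go, and carried it outwards to its open stop. I then let go and moved the arm clear.

**Last checks**
- **Clamp and bottle:** in the last pictures the handles look the same as at the start, so the clamp is fully open. The bottle stands in its seat with the cap mark turned clockwise. The network's bottle positions were looser, about 7 mm off the seat in one view and 24 mm in the other (low confidence). The pictures show no such shift.
- **Surroundings:** comparing before and after pictures, I saw no change in the other things; the differences lie at the arm, its shadow and the cap mark. Tool force was near zero.

**What disagreed:** during the last 0.1–0.3 rad, with the cap already tight, something slipped at about 0.28 N m. It was either the finger pads on the cap or the bottle in the clamp. The cap mark seemed to turn 65–85°, which leans a little towards the bottle having turned. The bottle has no marking, so the pictures could not settle it.

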